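Build a block crib from the locked rack and lay the connecting rod on it

TASK

Free the slats in the rack by pulling its knob out, turning it until the bar is clear and pushing it back in; then, with them and any slat lying loose beside it, build a square open crib in the middle of the rubber mat: two slats to a layer, set out towards the ends of the pair below, each layer crosswise to the last, the bottom pair along the mat's long side, as many full layers as the slats allow (an odd one stays in the rack). Lay the connecting rod flat across the middle of the top pair, lock the rack again with the bar over the piles and the knob pushed fully home, and do not disturb the other things on the bench.

Things in the scene. Friction and masses are not known exactly. Their poses are not given: they have to be found in the camera images.
- rack: blue steel block rack screwed to the bench, base plate 66 (its x) x 366 (its y) x 6 mm, origin under its middle. Slats lie in two piles; each pile stands between end plates (2 mm play, 55 mm above the bench) and has 14 mm long side lugs only at its corners (2 mm play, 49 mm above the bench): the long sides are open for fingers. Lift slats straight up by 60 mm to clear
- rack_floor (a point): middle of the base plate's upper face (6 mm above the bench), on the knob's axis; y along the rack, z up. Wooden slats lie flat on the plate in two piles, lengthwise along y, pile centres at y = +107 and -107 mm from here, up to three slats high (54 mm)
- keeper_bar (a point): middle of the keeper bar, fixed under the knob on its axis: steel, yellow ends, 160 (its y) x 14 x 8 mm. Locked, the bar lies over the inner ends of both piles, its underside 56 mm above the rack floor, so that no slat can be lifted out; turned open it lies across the gap between the piles
- knob (a point): centre of the black round knob, gripping width 40 mm at any yaw, 28 mm tall (14 mm above and below this point), upright axis, y axis along the keeper bar; moves with the knob. Locked it stands 93 mm above the rack floor. The bar's upper face lies 29 mm below this point
- knob_lift (a joint): how far the knob is pulled straight up, m: 0 pushed home, 0.014 fully out. When home the bar sits in 8 mm deep notches of a crown; pull at least 9 mm to turn. Takes about 9 N to pull and 4 N to push, stays where it is left
- knob_turn (a joint): turn of knob and bar, rad: 0 locked (bar along the rack, over the piles), 1.309 open (75 degrees anticlockwise seen from above), end stops at both; it can be pushed home only at these two ends. Needs about 0.1 N m when pulled out
- mat_top (a point): centre of the upper face of the fixed black rubber mat with grey ribs, 170 (its x) x 200 (its y, the long side, along the ribs) x 4 mm, z up
- con_rod_mid (a point): middle of the steel connecting rod (10 mm above its underside), 82 x 172 x 20 mm, 0.3 to 0.5 kg, lying flat, long axis y: big end (62 to 82 mm across) from y = 18 to 79 mm, small end (28 mm across) from -86 to -58 mm, between them the shank, 26 mm wide, from 6 mm below to 6 mm above this point; grasp the shank here
- brake_cleaner_mid (a point): middle of a white-and-green aerosol can standing at the left, 66 mm across, 225 mm tall (bystander; a knock to the side counts)
- brush_mid (a point): middle of a brush with an orange handle lying behind the rack, 194 mm long along its y (bystander)
- bolt_dish_mid (a point): middle of a round steel dish of bolts behind the rack, 139 mm across, 24 mm high (bystander)
- screwdriver_mid (a point): middle of a black screwdriver lying at the left edge, 165 mm long along its y (bystander)
- slat_1_mid (a point): centre of a beech slat, 30 (its x) x 130 (its y) x 18 (its z) mm, 55 g, all slats alike; always there, at the bottom of the +y pile
- slat_2_mid (a point): centre of a beech slat, 30 (its x) x 130 (its y) x 18 (its z) mm, 55 g, all slats alike; always there, at the bottom of the -y pile
- slat_3_mid (a point): centre of a beech slat, 30 (its x) x 130 (its y) x 18 (its z) mm, 55 g, all slats alike; always there, second from below in the +y pile
- slat_4_mid (a point): centre of a beech slat, 30 (its x) x 130 (its y) x 18 (its z) mm, 55 g, all slats alike; may be absent; starts second from below in the -y pile
- slat_5_mid (a point): centre of a beech slat, 30 (its x) x 130 (its y) x 18 (its z) mm, 55 g, all slats alike; may be absent; starts third from below in the +y pile
- slat_6_mid (a point): centre of a beech slat, 30 (its x) x 130 (its y) x 18 (its z) mm, 55 g, all slats alike; may be absent; starts flat on the bench at the right
Things that resemble listed ones, but are neither listed nor needed, are in the scene too. There is more than one size of the part that bears con_rod_mid; the job needs the larger.

How it is judged:
By the outcome, as a careful person would: the job done as asked, in the order asked, and still so for the second after the job is handed in, with the robot touching nothing.
Of slat_4, slat_5, slat_6 only 1 to 3 are there at a start; the rules pass over those that are not, and their reading is None.
At some moment in a run one of con_rod may be knocked a few centimetres aside while the robot is not near it.
Once in a run the grip may slacken for a moment while it holds something.
It also fails if it takes over 210 s, if anything falls off the work surface, if the arm or the gripper's body presses on something with over 40 N, if the wrist force passes 120 N, or if a joint passes its speed limit or range.

ROBOT

A 7-joint arm with a two-finger parallel gripper is mounted at the origin on a cart in front of the work surface, level with it; the furniture and walls round the work are solid. World frame = base frame: x ahead of the robot, y to its left, z up, the work surface at z = 0. Lengths are in m, angles in rad, forces in N, time in s.
With the tool pointing down it reaches from about 0.425 to 0.95 m from the base axis. Payload 4.7 kg.
Tool frame: the origin (TCP) lies on the centre line of the jaws, within the pads' length; the fingertips stand robot.nose_length ahead of it and the grasp point (between the pads) lies 8 mm behind it (robot.nose_length is the distance from the TCP to the fingertips, in m); z points along the fingers, x is the direction in which the jaws open and shut, and the axes are right-handed (so a half turn about z gives the same grasp; the last joint's range is limited). The gripper opens to 85 mm and grips with 20 to 120 N. Pads are 22 mm wide; open, the fingers measure 114 mm over their backs; the gripper's body (76 mm by 85 mm) begins 54 mm behind the grasp point. The pads swing forward as they close: fully open they stand 13 mm farther back than shut.
Start: joints at [-1.354, 0.469, -0.049, 1.532, 0.024, 1.141, -0.082], TCP at [0.164, 0.655, 0.242] pointing down, gripper open.
Joint ranges: [-2.59, 2.59], [-0.33, 1.99], [-1.39, 1.29], [0.1, 2.45], [-1.04, 4.18], [0.21, 1.99], [-2.66, 2.66]. Speed limits (rad/s): [2.57, 2.57, 3.14, 3.14, 3.14, 3.14, 3.14].

INTERFACE

Orientations are given as [roll, pitch, yaw] about the fixed x, y, z axes, in that order (R = Rz(yaw) Ry(pitch) Rx(roll)).
In Python, from plant import robot gives the robot as it stands. Calls block until the motion is done:
- robot.goto(position, orientation): joint-space move of the TCP to a pose.
- robot.move_straight(position, vel=0.15, attitude=None, contact_N=None): straight line of the TCP; attitude=None keeps the orientation; vel is the mean speed in m/s. With contact_N (N) it stops when the force on the tool has changed by that much, and returns True; else False.
- robot.move_joints(angles): joint-space move.
- robot.grip(opening, strength=None): opening from 0.0 (shut) to 1.0 (fully open); strength is the grip in N (None keeps the last); returns when the fingers have stopped.
- robot.sleep(seconds).
- robot.inverse_kinematics(position, orientation): joint angles nearest the present ones, or None.
- robot.sense(): the state.
- robot.grab_frame(name): name is "scene" or "top" or "wrist"; returns a dict with "image" (400x640x3 uint8, red, green, blue), "range_z" (400x640 float32, m along the optical axis (not along the pixel's ray), 0 where there is no reading), "fx", "fy", "cx", "cy" (pixels), "dist_coeffs" ([k1, k2, p1, p2, k3] as OpenCV has them; the pictures are not rectified), "R" (3x3) and "t" (3): a world point X has camera coordinates R X + t. Camera axes: x right, y down, z forward; pixel columns grow to the right and rows downward; lengths in m; the calibration is good to about 2 mm. A picture is of the moment at which its call begins.
A pose or a line that the arm cannot do raises robot.IKError and nothing moves.
- robot.close_job(): hands the job in, once; it reports no verdict.
The state is a dict: "t": time; "joint_pos": joint angles; "joint_velocities": joint speeds; "effort": joint torques, N m; "tcp_pos": TCP position; "tcp_rot": TCP orientation; "wrist_force": force on the tool from outside, world axes, zero at the start; "torque": the same for the moment, N m; "opening": opening from 0.0 (shut) to 1.0 (fully open).
Only numpy, scipy, OpenCV 4.12 (cv2) and the standard library are available. Lean on these libraries where they do the work, as an engineer would, in place of code of your own. Each camera call takes 0.05 s, during which the arm holds its last target. There are 200 camera calls.

## Working session

There is one attempt and no reset: what is moved stays moved. The work goes in short steps, each a Python script; the robot and the scene stay as the last script left them, time stands still between calls to the robot, and variables do not carry over. Pictures are saved under pics/ and viewed, about 12 in all and at most 16, crops included, and the job is handed in when it is done.

```bash
ls; mkdir -p pics
python3 - <<'E'
from plant import robot
import cv2,numpy as np
print(robot.nose_length, robot.sense())
for n in("top","scene"):
    f=robot.grab_frame(n); np.savez(f"pics/{n}0.npz",**f)
    cv2.imwrite(f"pics/{n}0.png",f["image"][:,:,::-1])
    print(n,f["fx"],f["fy"],f["cx"],f["cy"],f["dist_coeffs"],f["R"],f["t"],(f["range_z"]>0).mean())
E
```

```text
pics
0.011 {'t': 0.0, 'joint_pos': array([-1.35389848,  0.469482  , -0.04861216,  1.53370254,  0.02412638,
        1.14099795, -0.08229228]), 'joint_velocities': array([-0.00224447,  0.00025763,  0.00143684, -0.00014709,  0.00168961,
        0.00047362, -0.00045422]), 'effort': array([ 2.60840379e-04, -5.10318911e+01, -4.64865344e-02, -2.37706590e+01,
        1.08261080e-02,  8.14207160e-03, -3.19425915e-06]), 'tcp_pos': array([0.16409586, 0.65416506, 0.24123047]), 'tcp_rot': array([3.14150276e+00, 2.00107214e-03, 1.32506430e+00]), 'wrist_force': array([ 0.20939379, -0.59527435,  0.03556848]), 'torque': array([ 0.01988541, -0.0076842 ,  0.04237059]), 'opening': 1.0050966940101973}
top 406.14789136971547 406.14789136971547 314.4340996974818 200.24433536682966 [0.0083205 0.        0.        0.        0.       ] [[-0.01409201 -0.9998718  -0.00760253]
 [-0.98461616  0.01520054 -0.17406881]
 [ 0.17416206  0.00503259 -0.98470414]] [0.02817088 0.59540914 1.24069435] 0.99594921875
scene 507.95362371645183 507.95362371645183 314.2702050635305 203.41066254499123 [-0.13552163  0.          0.          0.          0.        ] [[ 0.7447604  -0.66720057 -0.01324182]
 [-0.43958125 -0.47555822 -0.76197947]
 [ 0.50209587  0.57331299 -0.64746579]] [-0.41426523  0.34781253  1.33886908] 0.9885546875
```

View pics/top0.png

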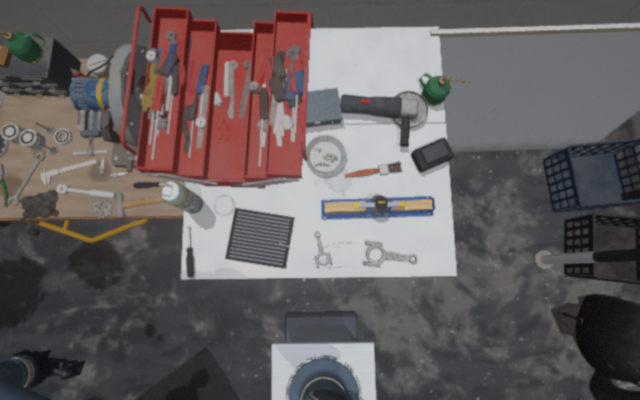

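View pics/scene0.png

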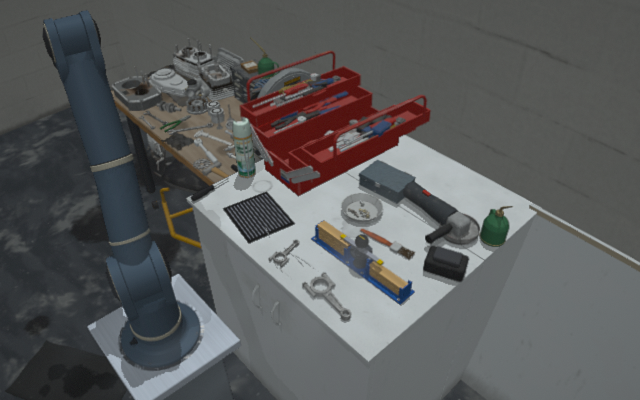

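The top view shows these things:
- **Rack:** at (378,207), with its knob at (380,205).
- **Mat:** at (260,238), with the ribs running left to right.
- **Rods:** the larger one at (388,255) and a smaller decoy at (321,250).
- **Bystanders:** can at (180,197), dish at (326,155), brush at (372,171), screwdriver at (190,253).

No loose slat is visible. Next I'll get rough positions from the rays and take wrist views.

```bash
cat > h.py <<'E'
import numpy as np, cv2
from plant import robot
def K(f): return np.array([[f["fx"],0,f["cx"]],[0,f["fy"],f["cy"]],[0,0,1.]])
def rays(f,px):
    p=cv2.undistortPoints(np.float64(px).reshape(-1,1,2),K(f),np.float64(f["dist_coeffs"])).reshape(-1,2)
    d=np.c_[p,np.ones(len(p))]@f["R"]          # R^T d
    return -f["R"].T@f["t"], d
def onplane(f,px,z):
    c,d=rays(f,px); return c+d*((z-c[2])/d[:,2])[:,None]
def tri(views):   # [(f,px),...] -> point, residual
    A=0;b=0;L=[]
    for f,p in views:
        c,d=rays(f,[p]); d=d[0]/np.linalg.norm(d[0]); P=np.eye(3)-np.outer(d,d); A=A+P;b=b+P@c;L.append((c,P))
    X=np.linalg.solve(A,b); return X,[np.linalg.norm(P@(X-c)) for c,P in L]
def world(f):   # per-pixel world points from range
    v,u=np.mgrid[:400,:640]; c,d=rays(f,np.c_[u.ravel(),v.ravel()])
    return (c+d*f["range_z"].reshape(-1,1)).reshape(400,640,3)
def snap(cam,name,show=True):
    f=robot.grab_frame(cam); np.savez(f"pics/{name}.npz",**f)
    if show: cv2.imwrite(f"pics/{name}.png",f["image"][:,:,::-1])
    return f
def load(name): return dict(np.load(f"pics/{name}.npz"))
DOWN=lambda yaw:[np.pi,0,yaw]
E
python3 - <<'E'
from h import *
np.set_printoptions(precision=4,suppress=True)
f=load("top0")
for n,p,z in [("knob",(380,205),.11),("rackL",(323,208),0),("rackR",(434,206),0),("mat",(260,238),0),("rod",(388,255),0),("srod",(321,250),0),("can",(180,197),.2),("dish",(326,155),0),("brush",(372,171),0),("drv",(190,253),0)]:
    print(n,onplane(f,[p],z)[0], world(f)[p[1],p[0]])
robot.goto([0.55,0.0,0.40],DOWN(0)); 
a=snap("wrist","w0"); print(robot.sense()["t"],a["fx"],a["fy"],a["dist_coeffs"],-a["R"].T@a["t"]); print(a["R"])
E
```

```text
knob [ 0.5679 -0.1793  0.11  ] [ 0.5674 -0.1788  0.1128]
rackL [ 0.5786 -0.0083  0.    ] [ 0.5704 -0.0074  0.0523]
rackR [ 0.5797 -0.3742  0.    ] [ 0.5712 -0.3584  0.054 ]
mat [0.4826 0.199  0.    ] [0.4823 0.1985 0.0036]
rod [ 0.4217 -0.2155  0.    ] [ 0.4213 -0.214   0.0087]
srod [0.4408 0.0007 0.    ] [0.4406 0.0007 0.004 ]
can [0.5848 0.398  0.2   ] [0.5835 0.3957 0.2067]
dish [ 0.7597 -0.0216  0.    ] [ 0.7571 -0.0214  0.0088]
brush [ 0.7016 -0.1747  0.    ] [ 0.6991 -0.1733  0.0099]
drv [0.4374 0.4258 0.    ] [0.4364 0.4192 0.0211]
2.8833 292.03713293373477 292.03713293373477 [-0.0556  0.      0.      0.      0.    ] [0.5502 0.0851 0.5305]
[[ 1.      0.0016 -0.0007]
 [ 0.0017 -0.9456  0.3254]
 [-0.0002 -0.3254 -0.9456]]
```

Run:
```python
from h import *
Y=np.pi/2
for n,p in [("r1",(0.50,-0.20,.25)),("r2",(0.58,-0.16,.25)),("m1",(0.46,0.20,.25)),("m2",(0.52,0.16,.25))]:
    robot.goto(p,DOWN(Y)); robot.sleep(.3); snap("wrist",n)
s=robot.sense(); print(s["t"],s["joint_pos"])
im=np.vstack([np.hstack([cv2.imread(f"pics/{n}.png") for n in r]) for r in (("r1","r2"),("m1","m2"))])
cv2.imwrite("pics/mosaic1.png",cv2.imread("pics/r2.png"))
```

```text
8.2833 [-0.83384537  0.266396    0.55892208  1.86283629 -0.16158019  1.0570702
  1.36134126]
```

View pics/r1.png

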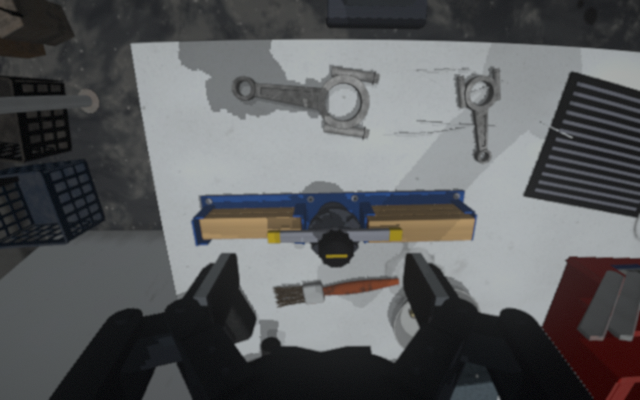

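View pics/r2.png

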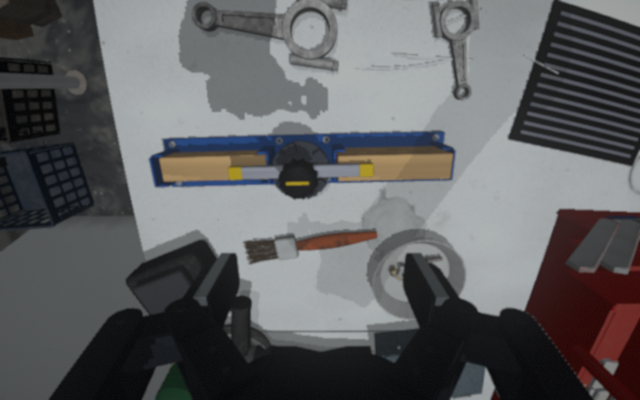

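View pics/m1.png

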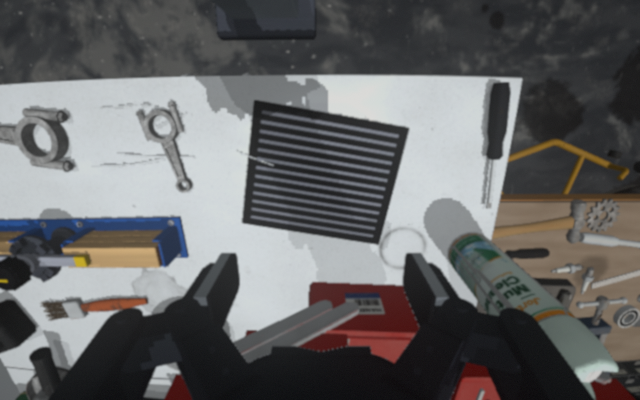

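The wrist views show these positions:
- **r1:** bar's yellow ends at about (274,238) and (397,236), the knob between them at (335,248), and wooden piles on both sides.
- **r1, larger rod:** small end at (244,88), big end at (345,100).
- **m1:** mat corners at about (254,101), (408,128), (378,243), (243,222).

I'll triangulate these next.

```bash
cat >> h.py <<'E'
def hsv(f): return cv2.cvtColor(f["image"],cv2.COLOR_RGB2HSV)
def blobs(m,amin=30):
    n,l,s,c=cv2.connectedComponentsWithStats(m.astype(np.uint8)); 
    return [(s[i,4],c[i],l==i) for i in range(1,n) if s[i,4]>=amin]
E
python3 - <<'E'
from h import *
np.set_printoptions(precision=4,suppress=True)
F={n:load(n) for n in("r1","r2","m1","m2","top0")}
Yl={}
for n in("r1","r2"):
    f=F[n];h=hsv(f);W=world(f); zone=(W[...,2]>.0)&(abs(W[...,0]-.57)<.06)&(abs(W[...,1]+.18)<.22)
    ye=zone&(h[...,0]>20)&(h[...,0]<33)&(h[...,1]>170)&(W[...,2]>.05)
    B=sorted([b for b in blobs(ye,40)],key=lambda b:-b[0])
    for a,c,_ in B: print(n,"yellow",a,c,W[int(c[1]),int(c[0])])
    Yl[n]=B
    wood=zone&(h[...,0]>8)&(h[...,0]<24)&(h[...,1]>60)&(h[...,1]<200)&(h[...,2]>90)
    for a,c,m in blobs(wood,300):
        P=W[m]; zt=np.percentile(P[:,2],90); T=P[P[:,2]>zt-.004]
        r=cv2.minAreaRect(np.float32(T[:,:2]*1000)); print(n,"wood",a,c,"ztop",np.percentile(P[:,2],[5,25,50,75,95]),r)
    # knob top
    k=zone&(W[...,2]>.105)
    P=W[k]; print(n,"knob pts",len(P),np.median(P,0),cv2.minEnclosingCircle(np.float32(P[P[:,2]>.108][:,:2]*1000)))
    bl=zone&(h[...,0]>105)&(h[...,0]<125)&(h[...,1]>120)
    P=W[bl];lo=P[(P[:,2]<.012)]; print("blue",len(P),cv2.minAreaRect(np.float32(lo[:,:2]*1000)),cv2.minAreaRect(np.float32(P[:,:2]*1000)))
for n in("m1","m2"):
    f=F[n];W=world(f);v=f["image"].max(2)
    Z=(abs(W[...,0]-.48)<.14)&(abs(W[...,1]-.2)<.15)&(abs(W[...,2])<.012)
    d=cv2.morphologyEx((Z&(v<75)).astype(np.uint8),cv2.MORPH_CLOSE,np.ones((13,13)))
    c=max(cv2.findContours(d,0,2)[0],key=cv2.contourArea); hl=cv2.convexHull(c)
    q=cv2.approxPolyDP(hl,8,True).reshape(-1,2); P=onplane(f,q,.004); print(n,"mat",q.tolist(),"\n",P, cv2.minAreaRect(np.float32(onplane(f,hl.reshape(-1,2).astype(float),.004)[:,:2]*1000)))
    print("mat z", np.median(W[d>0][:,2]),"bench z",np.median(W[Z&(v>150)][:,2]))
for n in("r1","r2"):
    f=F[n];W=world(f)
    m=(W[...,2]>.006)&(W[...,2]<.04)&(abs(W[...,0]-.42)<.08)&(abs(W[...,1]+.21)<.13)
    b=max(blobs(m),key=lambda b:b[0]); P=W[b[2]]; print(n,"rod",b[:2],cv2.minAreaRect(np.float32(P[:,:2]*1000)),np.percentile(P[:,2],[5,50,95]))
E
```

```text
r1 yellow 117 [395.5556 234.1026] [ 0.5718 -0.1119  0.0694]
r1 yellow 105 [273.2381 236.4286] [ 0.5743 -0.2567  0.0695]
r1 yellow 52 [335.3846 255.6731] [ 0.5741 -0.1851  0.1134]
r1 wood 1833 [244.6639 226.3682] ztop [0.0399 0.0408 0.0412 0.0418 0.0425] ((576.2034912109375, -291.5942077636719), (30.078136444091797, 129.39056396484375), 2.4763803482055664)
r1 wood 1810 [429.3282 228.7436] ztop [0.0577 0.0586 0.0591 0.0596 0.0604] ((571.9857788085938, -77.28779602050781), (29.57572364807129, 128.64956665039062), 1.4028645753860474)
r1 knob pts 1252 [ 0.5647 -0.1841  0.1122] ((528.694091796875, -199.87391662597656), 64.9784164428711)
blue 3406 ((567.6736450195312, -183.6857147216797), (51.226436614990234, 360.8512878417969), 1.3103471994400024) ((567.6736450195312, -183.6857147216797), (51.226436614990234, 360.8512878417969), 1.3103471994400024)
r2 yellow 142 [366.4225 169.5   ] [ 0.5721 -0.1114  0.0695]
r2 yellow 134 [234.4179 172.5821] [ 0.575  -0.2567  0.0698]
r2 yellow 69 [296.7246 183.0145] [ 0.5751 -0.1847  0.1128]
r2 wood 2443 [401.6107 165.5755] ztop [0.0576 0.0584 0.059  0.0595
[... 883 characters left out ...]
7115973785 bench z -0.0007130129165480725
m2 mat [[284, 49], [442, 81], [407, 205], [268, 181]] 
 [[0.3823 0.1173 0.004 ]
 [0.4167 0.3089 0.004 ]
 [0.5787 0.2804 0.004 ]
 [0.5444 0.09   0.004 ]] ((480.559814453125, 198.378662109375), (196.64927673339844, 166.5170440673828), 79.87459564208984)
mat z 0.003271454575280275 bench z -0.0007758847693643545
r1 rod (np.int32(3498), array([317.201 ,  97.5503])) ((415.970458984375, -220.99325561523438), (171.44091796875, 80.93814849853516), 81.24169158935547) [0.0102 0.0153 0.0201]
r2 rod (np.int32(3979), array([279.3169,  27.3858])) ((418.8509521484375, -220.60653686523438), (170.3778076171875, 75.20654296875), 81.5903091430664) [0.0099 0.0155 0.0203]
```

Measurements agree across views:
- **Rack:** centre (0.574, -0.184), yaw 0.02.
- **Piles:** tops at 59.5 mm for +y (three slats) and 41.5 mm for -y (two slats). That makes 5 slats, so two layers and one slat left in the rack.
- **Knob and bar:** knob top at 113 mm, bar top at 69.5 mm.
- **Mat:** centre (0.480, 0.1985), yaw -0.176.

Next I'll unlock the rack.

```bash
cat >> h.py <<'E'
RC=np.array([.574,-.1843]); RY=.0203
MC=np.array([.4802,.1986]); MY=-.176
def rot(a): c,s=np.cos(a),np.sin(a); return np.array([[c,-s],[s,c]])
def rk(x,y): return RC+rot(RY)@[x,y]
def mt(x,y): return MC+rot(MY)@[x,y]
def st(tag=""):
    s=robot.sense(); print(tag,"t%.1f"%s["t"],"tcp",np.round(s["tcp_pos"],4),"rot",np.round(s["tcp_rot"],3),"F",np.round(s["wrist_force"],1),"M",np.round(s["torque"],2),"op%.3f"%s["opening"],flush=True); return s
def turn(dyaw,n=4):   # pure wrist turn (tool points down)
    s=robot.sense(); q=s["joint_pos"].copy()
    q2=robot.inverse_kinematics(s["tcp_pos"],[np.pi,0,s["tcp_rot"][2]+np.sign(dyaw)*.1]); sg=np.sign(q2[6]-q[6])
    for i in range(n): q[6]+=sg*abs(dyaw)/n; robot.move_joints(q)
E
python3 - <<'E'
from h import *
F={n:load(n) for n in("r1","r2")}
print(tri([(F["r1"],(395.56,234.1)),(F["r2"],(366.42,169.5))]),tri([(F["r1"],(273.24,236.43)),(F["r2"],(234.42,172.58))]))
y0=RY-.65
K=np.array([.5737,-.1843])
robot.goto([*K,.22],DOWN(y0)); st()
robot.move_straight([*K,.091],.1,contact_N=15); robot.sleep(.2); st("down")
robot.grip(0.2,70); s=st("gripped")
p=s["tcp_pos"]
robot.move_straight([p[0],p[1],.091+.0135],.03); st("pulled")
turn(1.33); st("turned")
robot.move_straight([p[0],p[1],.091-.001],.03,contact_N=25); st("pushed")
robot.grip(.8); s=st("open")
robot.move_straight([*s["tcp_pos"][:2],.25],.2)
robot.goto([.50,-.19,.25],DOWN(np.pi/2)); robot.sleep(.3)
f=snap("wrist","r3"); h=hsv(f);W=world(f)
for a,c,_ in blobs((h[...,0]>20)&(h[...,0]<33)&(h[...,1]>170)&(W[...,2]>.05)&(abs(W[...,0]-.57)<.12)&(abs(W[...,1]+.18)<.12),20): print(a,c,W[int(c[1]),int(c[0])])
st()
E
```

```text
(array([ 0.57339329, -0.11040933,  0.06648674]), [np.float64(3.2587325752024826e-05), np.float64(3.258732575214151e-05)]) (array([ 0.57638322, -0.2570637 ,  0.06666855]), [np.float64(0.00014776811529790916), np.float64(0.00014776811529783557)])
 t9.6 tcp [ 0.5742 -0.1828  0.2198] rot [-3.141e+00  1.000e-03 -6.270e-01] F [-0.2  0.2 -0.3] M [0.01 0.   0.05] op1.000
down t11.2 tcp [ 0.5739 -0.1843  0.0914] rot [-3.141e+00 -1.000e-03 -6.300e-01] F [-1.2  0.4  0. ] M [-0.01  0.01 -0.03] op1.002
gripped t11.7 tcp [ 0.5741 -0.1846  0.0914] rot [-3.141e+00 -1.000e-03 -6.300e-01] F [ 1.2 -0.7  2.2] M [-0.08 -0.07 -0.01] op0.451
pulled t12.3 tcp [ 0.5741 -0.1846  0.1046] rot [-3.142  0.    -0.63 ] F [ 2.3 -1.5 -5.4] M [-0.38 -0.52 -0.04] op0.450
turned t14.0 tcp [ 0.5753 -0.1845  0.1047] rot [ 3.14e+00 -3.00e-03  6.94e-01] F [ 6.9 -2.3 -8.5] M [-0.52 -1.2  -0.96] op0.451
pushed t14.6 tcp [ 0.5755 -0.1847  0.0913] rot [ 3.14e+00 -3.00e-03  6.98e-01] F [4.4 1.3 8.8] M [ 0.24 -0.62 -1.36] op0.450
open t15.0 tcp [ 0.5732 -0.1844  0.0893] rot [-3.14e+00  1.00e-03  7.01e-01] F [-0.1  0.4  0.5] M [-0.04  0.01  0.02] op0.800
126 [341.86507937 178.6984127 ] [ 0.50289544 -0.16787704  0.06959231]
58 [326.94827586 255.48275862] [ 0.57374367 -0.18473859  0.11356436]
73 [312.4109589  286.34246575] [ 0.64455453 -0.20139298  0.06947258]
 t17.1 tcp [ 0.5003 -0.1899  0.2498] rot [-3.141e+00  1.000e-03  1.571e+00] F [ 0.5 -0.7  0.4] M [-0.02  0.01 -0.02] op0.799
```

View pics/r3.png

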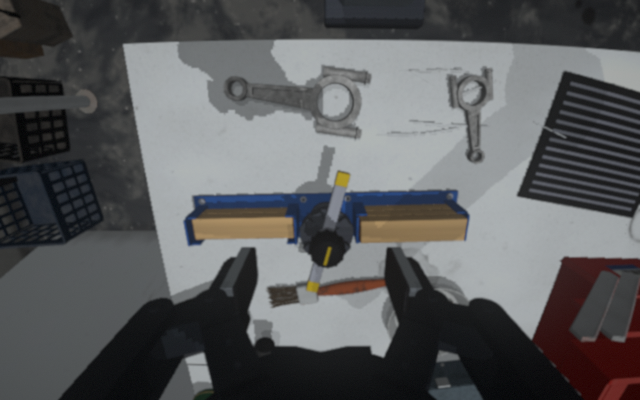

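The bar is now open at 75°: yellow ends at (342,179) and (312,286) in r3, both 69.5 mm high, and the knob is home. Now the bottom pair goes down from the +y pile.

```bash
cat >> h.py <<'E'
UP=.22; OFF=.013
def pick(xy,yaw,bottom,op=.6):
    robot.grip(op,60)
    robot.goto([*xy,UP],DOWN(yaw)); robot.move_straight([*xy,bottom+OFF+.03],.2)
    robot.move_straight([*xy,bottom+OFF],.06); robot.sleep(.2); st("at")
    robot.grip(.2,60); st("grip")
    robot.move_straight([*xy,bottom+OFF+.07],.1); robot.move_straight([*xy,UP],.2)
    return st("lift")["opening"]
def place(xy,yaw,bottom,op=.55):
    robot.goto([*xy,UP],DOWN(yaw)); robot.sleep(.2); s=st("over")
    if s["opening"]<.3: print("LOST"); return False
    robot.move_straight([*xy,bottom+OFF+.015],.2)
    c=robot.move_straight([*xy,bottom+OFF-.0012],.03,contact_N=5); st("down %s"%c)
    robot.grip(op); robot.move_straight([*xy,UP],.15); return True
def wood(f,zlo,zhi,ctr,r):
    h=hsv(f);W=world(f)
    m=(h[...,0]>8)&(h[...,0]<24)&(h[...,1]>50)&(h[...,2]>60)&(W[...,2]>zlo)&(W[...,2]<zhi)&(np.hypot(W[...,0]-ctr[0],W[...,1]-ctr[1])<r)
    for a,c,b in blobs(m,150):
        P=W[b]; q=cv2.minAreaRect(np.float32(P[:,:2]*1000)); print(" wood",a,"c",np.round(q[0],1),"size",np.round(q[1],1),"ang%.1f"%q[2],"z%.4f"%np.median(P[:,2]))
E
python3 - <<'E'
from h import *
if pick(rk(0,.107),RY,.042)>.3:
    place(mt(-.048,0),MY,.004)
robot.goto([*(MC+[.02,-.03]),.25],DOWN(np.pi/2)); robot.sleep(.3)
f=snap("wrist","p1"); wood(f,.008,.2,MC,.2); wood(f,.008,.2,rk(0,.107),.1); st()
E
```

```text
at t20.4 tcp [ 0.572  -0.0774  0.0553] rot [ 3.141e+00 -1.000e-03  2.000e-02] F [-0.7  0.3 -0.3] M [ 0.    0.03 -0.03] op0.599
grip t20.7 tcp [ 0.5722 -0.0775  0.0555] rot [ 3.142e+00 -1.000e-03  2.000e-02] F [ 0.1 -0.6  3.5] M [ 0.    0.06 -0.05] op0.332
lift t22.2 tcp [ 0.5711 -0.0768  0.2189] rot [-3.141e+00  2.000e-03  2.100e-02] F [-0.4  0.1 -0.4] M [ 0.03 -0.05  0.03] op0.337
over t23.6 tcp [0.4336 0.2059 0.22  ] rot [ 3.141 -0.    -0.178] F [-0.3  0.6 -0.1] M [ 0.05  0.03 -0.04] op0.331
down True t25.2 tcp [0.4328 0.2072 0.0174] rot [-3.141e+00  1.000e-03 -1.760e-01] F [-1.5  0.2  6.7] M [-0.02  0.18  0.  ] op0.332
 wood 2772 c [432.9 207.8] size [131.6  30.2] ang79.6 z0.0212
 wood 2439 c [572.1 -80.9] size [ 30.4 127.9] ang1.0 z0.0410
 t28.9 tcp [0.5001 0.1688 0.2499] rot [-3.141  0.     1.571] F [0.4 0.2 0.1] M [-0.03 -0.01  0.02] op0.552
```

View pics/p1.png

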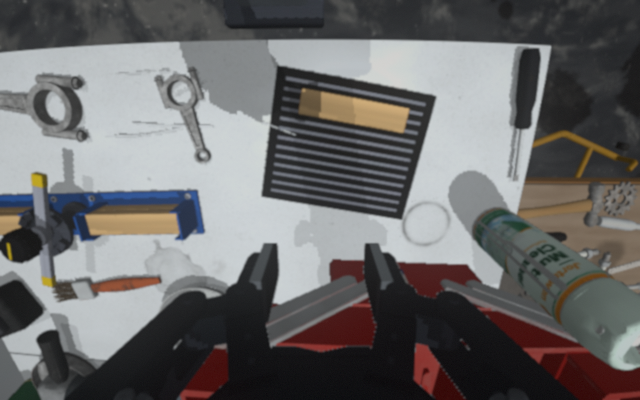

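The first slat landed within 1 mm of target, along the ribs, with its centre near (354,110) in p1. The other three follow, each checked after placing.

Run:
```python
from h import *
jobs=[((0,.107),.024,(.048,0),MY,.004,"p2"),((0,-.107),.024,(0,-.048),MY+np.pi/2,.022,"p3"),((0,.107),.006,(0,.048),MY+np.pi/2,.022,"p4")]
for src,b,dst,yaw,pb,nm in jobs:
    if pick(rk(*src),RY,b+(.002 if b<.01 else 0))<.3: print("NO GRASP"); break
    ok=place(mt(*dst),yaw,pb+(.002 if b<.01 else 0))
    robot.goto([*(MC+[.02,-.03]),.25],DOWN(np.pi/2)); robot.sleep(.3)
    f=snap("wrist",nm); print("target",mt(*dst)); wood(f,pb+.012,pb+.024,MC,.2); st(nm)
    if not ok: break
```

```text
at t31.9 tcp [ 0.5721 -0.0774  0.0373] rot [ 3.142e+00 -1.000e-03  2.000e-02] F [-0.2  0.6  0.9] M [ 0.01  0.05 -0.01] op0.601
grip t32.2 tcp [ 0.5722 -0.0775  0.0375] rot [ 3.142e+00 -1.000e-03  2.000e-02] F [ 0.6 -0.3  3.2] M [ 0.02  0.18 -0.01] op0.339
lift t33.7 tcp [ 0.571  -0.0768  0.2188] rot [-3.141e+00  2.000e-03  2.100e-02] F [ 0.1 -0.2 -0.5] M [ 0.    0.08 -0.01] op0.332
over t35.0 tcp [0.528  0.1884 0.2202] rot [-3.142 -0.    -0.179] F [-0.1  0.4  0.5] M [-0.    0.02  0.04] op0.330
down True t36.6 tcp [0.5274 0.1904 0.0175] rot [-3.141e+00  1.000e-03 -1.760e-01] F [-0.5  0.5  4.6] M [-0.01  0.15 -0.02] op0.337
target [0.52745849 0.19019555]
 wood 2774 c [432.8 208. ] size [132.1  30.4] ang79.4 z0.0212
 wood 2312 c [527.3 190.8] size [131.4  30.6] ang79.9 z0.0210
p2 t40.1 tcp [0.5002 0.1686 0.2499] rot [-3.141  0.     1.571] F [-0.2 -0.6  0.3] M [-0.01 -0.02 -0.01] op0.547
at t43.8 tcp [ 0.5764 -0.2915  0.0374] rot [ 3.141e+00 -1.000e-03  2.000e-02] F [ 0.6 -0.3  0.5] M [-0.03 -0.02  0.01] op0.600
grip t44.1 tcp [ 0.5765 -0.2915  0.0375] rot [ 3.141e+00 -1.000e-03  2.000e-
[... 807 characters left out ...]
e-03  2.000e-02] F [-0.8  0.   4.4] M [ 0.05  0.16 -0.01] op0.336
lift t56.4 tcp [ 0.571  -0.0768  0.2187] rot [-3.141e+00  2.000e-03  2.000e-02] F [-0.2 -0.1 -0.6] M [0.02 0.   0.07] op0.332
over t57.9 tcp [0.4893 0.2444 0.22  ] rot [3.141 0.    1.392] F [ 0.3 -0.5 -0.5] M [ 0.03 -0.04  0.01] op0.337
down True t59.4 tcp [0.4885 0.2461 0.0375] rot [-3.141 -0.     1.395] F [-0.7 -0.4  5.3] M [-0.04  0.15  0.09] op0.330
target [0.48860445 0.24585849]
 wood 2844 c [471.1 151.2] size [ 30.2 130.8] ang79.9 z0.0391
 wood 2763 c [487.9 245.8] size [ 30.7 130.7] ang79.8 z0.0390
p4 t61.8 tcp [0.4999 0.1695 0.2495] rot [-3.141e+00  1.000e-03  1.572e+00] F [ 0.2 -0.4  0. ] M [-0.   -0.05  0.05] op0.550
```

The crib is built, with every slat within 1 mm of target and tops at 39 mm. Now I'll re-locate the larger rod, since it may have been knocked, before grasping it.

Run:
```python
from h import *
np.set_printoptions(precision=4,suppress=True)
for n,p in (("c1",(.52,-.22,.25)),("c2",(.50,-.18,.22))):
    robot.goto(p,DOWN(np.pi/2)); robot.sleep(.3); f=snap("wrist",n); W=world(f)
    m=(W[...,2]>.006)&(W[...,2]<.04)&(abs(W[...,0]-.42)<.10)&(abs(W[...,1]+.21)<.17)
    for b in sorted(blobs(m,300),key=lambda b:-b[0])[:2]:
        P=W[b[2]]; (c,sz,_)=cv2.minAreaRect(np.float32(P[:,:2]*1000)); print(n,b[:2],np.round(c,1),np.round(sz,1),np.percentile(P[:,2],[5,50,95]))
        if max(sz)<150: continue
        bx=cv2.boxPoints(cv2.minAreaRect(np.float32(P[:,:2]*1000)))/1000
        e=[bx[1]-bx[0],bx[2]-bx[1]]; u=max(e,key=np.linalg.norm); u=u/np.linalg.norm(u)
        if u[1]<0:u=-u
        c=np.array(c)/1000
        for _ in range(3):
            x=np.array([u[1],-u[0]])
            L=(P[:,:2]-c)@u; T=(P[:,:2]-c)@x
            ends=L.min(),L.max()
            # shank centre line: edges at several stations of the shank
            ys=np.arange(-.035,.012,.005); mid=[(np.percentile(T[abs(L-y)<.004],3)+np.percentile(T[abs(L-y)<.004],97))/2 for y in ys]; wd=[np.ptp(T[abs(L-y)<.003]) for y in ys]
            k=np.polyfit(ys,mid,1); c=c+x*np.polyval(k,0); u=u+k[0]*x; u/=np.linalg.norm(u)
        L=(P[:,:2]-c)@u; big=np.ptp(((P[:,:2]-c)@x)[L>.03]); sm=np.ptp(((P[:,:2]-c)@x)[L<-.06])
        mid=c+u*((L.max()-.079)+(L.min()+.086))/2
        print("  axis yaw",np.arctan2(-u[0],u[1]),"len",np.ptp(L),"bigw",big,"smallw",sm,"shank w",np.round(wd,3),"mid",mid)
```

```text
c1 (np.int32(3818), array([371.362 ,  70.7056])) [ 405.6 -178.2] [171.2  80.8] [0.01   0.0152 0.0201]
  axis yaw -0.15838034443635027 len 0.1713785469833512 bigw 0.0808426144463934 smallw 0.02797353660896342 shank w [0.019 0.019 0.02  0.021 0.021 0.022 0.023 0.023 0.023 0.025] mid [ 0.4066 -0.1747]
c2 (np.int32(4254), array([339.1775,  86.5719])) [ 406.5 -178.1] [170.9  80.5] [0.0102 0.0153 0.0201]
  axis yaw -0.16206657594130108 len 0.17150509627713195 bigw 0.08054850324214102 smallw 0.0274759455051093 shank w [0.019 0.02  0.021 0.021 0.022 0.023 0.023 0.024 0.025 0.025] mid [ 0.4066 -0.1743]
```

View pics/c2.png

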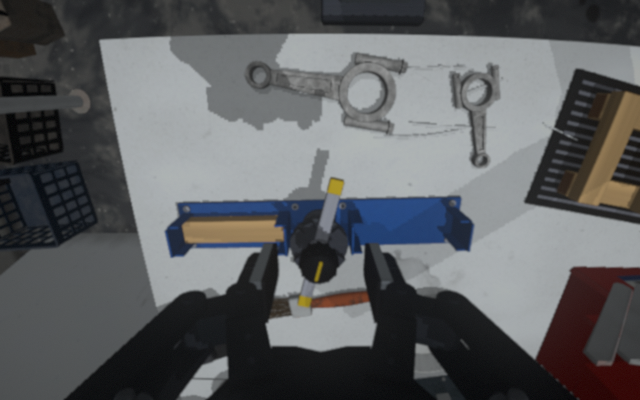

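The rod was indeed knocked: its mid is now (0.4066, -0.1745), seen at about (315,85) in c2, and two views agree to 0.4 mm. One slat remains in the -y bay. Now I'll grasp the rod and place it.

Run:
```python
from h import *
c=np.array([.4066,-.1745]); y=-.160; g=.0145
robot.grip(.62,110); robot.goto([*c,.12],DOWN(y)); robot.move_straight([*c,g+.02],.15); robot.move_straight([*c,g],.05,contact_N=12); robot.sleep(.2); st("at")
robot.grip(.1,110); s=st("grip")
robot.move_straight([*c,g+.085],.12); s=st("lift")
if s["opening"]>.2:
    T=mt(0,.007)
    robot.move_straight([*T,g+.085],.15,attitude=DOWN(MY)); robot.sleep(.3); s=st("over")
    if s["opening"]>.2:
        robot.move_straight([*T,g+.050],.1); k=robot.move_straight([*T,g+.0385],.02,contact_N=5); st("down %s"%k)
        robot.grip(.62); robot.move_straight([*T,.2],.12)
robot.goto([*(MC+[.02,-.03]),.25],DOWN(np.pi/2)); robot.sleep(.3)
f=snap("wrist","d1"); W=world(f)
m=(W[...,2]>.0435)&(W[...,2]<.09)&(np.hypot(*(W[...,:2]-MC).transpose(2,0,1))<.13)
b=max(blobs(m),key=lambda b:b[0]); P=W[b[2]]; q=cv2.minAreaRect(np.float32(P[:,:2]*1000)); print(b[0],q,np.percentile(P[:,2],[5,50,95]))
L=(P[:,:2]-MC)@rot(MY)[:,1]; print("mat-y ext",L.min(),L.max(),"z small",np.percentile(P[L<-.055][:,2],90),"z big",np.percentile(P[L>.035][:,2],90))
wood(f,.034,.0435,MC,.12); st()
```

```text
at t67.4 tcp [ 0.4067 -0.1746  0.0146] rot [ 3.142 -0.    -0.16 ] F [ 0.7 -0.3 -1. ] M [-0.02  0.06  0.01] op0.625
grip t67.8 tcp [ 0.4067 -0.1745  0.0151] rot [-3.141 -0.    -0.16 ] F [-1.7  1.3  9. ] M [0.23 0.45 0.04] op0.264
lift t68.6 tcp [ 0.4061 -0.174   0.0989] rot [-3.141e+00  1.000e-03 -1.600e-01] F [-0.9 -0.4 -3.1] M [-0.01  0.01 -0.04] op0.269
over t71.7 tcp [0.4814 0.2054 0.0995] rot [-3.142  0.    -0.176] F [ 0.2 -0.2 -2.3] M [-0.03  0.03 -0.08] op0.265
down True t72.7 tcp [0.4815 0.2056 0.055 ] rot [-3.141  0.    -0.176] F [-0.2  0.5  5.2] M [0.03 0.18 0.  ] op0.268
3985 ((480.8849182128906, 201.36965942382812), (172.00755310058594, 80.8334732055664), 80.39506530761719) [0.04889696 0.05498097 0.05983964]
mat-y ext -0.08315755850114584 0.08913442225687451 z small 0.05766159326422887 z big 0.05980850935395014
 wood 1380 c [435.3 157.6] size [30.2 58. ] ang79.8 z0.0392
 wood 668 c [443.6 253.6] size [30.5 40.9] ang79.8 z0.0391
 wood 727 c [489.7 245.8] size [29.6 41.4] ang80.5 z0.0390
 wood 1028 c [509.2 144.4] size [30.  53.9] ang79.8 z0.0392
 wood 428 c [533.8 237.3] size [30.2 37.2] ang79.8 z0.0390
 t76.1 tcp [0.5001 0.1687 0.2498] rot [-3.141  0.     1.571] F [ 0.5 -0.5  0.7] M [ 0.05 -0.03  0.01] op0.622
```

View pics/d1.png

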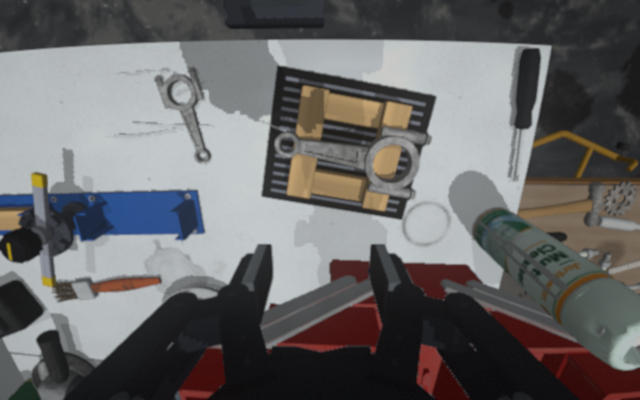

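Run:
```python
from h import *
for n,c,y,lo,hi,r in (("c2",(.4063,-.1780),-.161,.006,.04,.1),("r1",(.418,-.2208),-.15,.006,.04,.1),("d1",(.4809,.2014),-.168,.0435,.09,.1)):
    f=load(n);W=world(f);c=np.array(c)
    m=(W[...,2]>lo)&(W[...,2]<hi)&(np.hypot(*(W[...,:2]-c).transpose(2,0,1))<r)
    P=W[max(blobs(m),key=lambda b:b[0])[2]]; L=(P[:,:2]-c)@rot(y)[:,1]
    print(n,[(int(1e3*a),round(1e3*np.percentile(P[abs(L-a)<.006][:,2],85),1)) for a in np.arange(-.08,.081,.016)])
```

```text
c2 [(-80, np.float64(17.9)), (-64, np.float64(17.8)), (-48, np.float64(14.8)), (-32, np.float64(14.9)), (-16, np.float64(15.2)), (0, np.float64(15.1)), (16, np.float64(19.4)), (32, np.float64(19.7)), (48, np.float64(19.7)), (64, np.float64(20.0)), (80, np.float64(19.5))]
r1 [(-80, np.float64(18.0)), (-64, np.float64(18.0)), (-48, np.float64(14.8)), (-32, np.float64(14.9)), (-16, np.float64(15.0)), (0, np.float64(15.1)), (16, np.float64(19.5)), (32, np.float64(19.5)), (48, np.float64(19.7)), (64, np.float64(19.8)), (80, np.float64(19.5))]
d1 [(-80, np.float64(57.4)), (-64, np.float64(57.6)), (-48, np.float64(54.7)), (-32, np.float64(54.7)), (-16, np.float64(54.8)), (0, np.float64(54.7)), (16, np.float64(59.1)), (32, np.float64(59.4)), (48, np.float64(59.7)), (64, np.float64(59.5)), (80, np.float64(59.3))]
```

The rod's height profile on the crib matches its profile on the bench plus 39.7 mm all along, so it lies flat on both slats. Now I'll lock the rack.

Run:
```python
from h import *
K=np.array([.5737,-.1845])
robot.grip(1.0); robot.goto([*K,.22],DOWN(RY+.67)); robot.move_straight([*K,.091],.1,contact_N=15); robot.sleep(.2); st("down")
robot.grip(.2,70); p=st("grip")["tcp_pos"]
robot.move_straight([p[0],p[1],.091+.0135],.03); st("pulled")
turn(-1.335); st("turned")
robot.move_straight([p[0],p[1],.0895],.03,contact_N=25); st("pushed")
robot.grip(1.0); s=st("open")
robot.move_straight([*s["tcp_pos"][:2],.25],.2)
robot.goto([.50,-.19,.25],DOWN(np.pi/2)); robot.sleep(.3)
f=snap("wrist","r4"); h=hsv(f);W=world(f)
for a,c,_ in blobs((h[...,0]>20)&(h[...,0]<33)&(h[...,1]>170)&(W[...,2]>.05)&(abs(W[...,0]-.57)<.12)&(abs(W[...,1]+.18)<.12),20): print(a,c,W[int(c[1]),int(c[0])])
k=(np.hypot(W[...,0]-K[0],W[...,1]-K[1])<.015)&(W[...,2]>.1); print("knob top",np.median(W[k][:,2]))
f3=load("r3");W3=world(f3);k=(np.hypot(W3[...,0]-K[0],W3[...,1]-K[1])<.015)&(W3[...,2]>.1)&(W3[...,2]<.14); print("before",np.median(W3[k][:,2]))
snap("top","top9"); st()
```

```text
down t79.5 tcp [ 0.574  -0.1846  0.0914] rot [ 3.141e+00 -1.000e-03  6.900e-01] F [-0.3  0.4  0.3] M [-0.    0.01 -0.03] op1.000
grip t80.0 tcp [ 0.5747 -0.1838  0.0915] rot [ 3.141e+00 -2.000e-03  6.910e-01] F [0.7 3.2 5. ] M [ 0.56 -0.23 -0.08] op0.451
pulled t80.6 tcp [ 0.5746 -0.1836  0.104 ] rot [-3.141  0.     0.69 ] F [ 3.7  0.2 -7.6] M [ 0.09 -0.99  0.02] op0.451
turned t82.3 tcp [ 0.5748 -0.1835  0.104 ] rot [ 3.141  0.    -0.637] F [ 3.7 -0.1 -6.3] M [-0.05 -0.84  1.3 ] op0.448
pushed t82.8 tcp [ 0.575  -0.1835  0.0915] rot [ 3.141e+00  1.000e-03 -6.370e-01] F [-1.1  0.7  6.7] M [0.12 0.39 1.22] op0.454
open t83.3 tcp [ 0.5759 -0.182   0.091 ] rot [-3.141e+00  1.000e-03 -6.360e-01] F [-0.2  0.7 -0.6] M [ 0.01 -0.02 -0.05] op0.994
102 [387.07843137 234.37254902] [ 0.57150726 -0.11169761  0.06938924]
101 [265.04950495 236.54455446] [ 0.57428095 -0.25648214  0.06896309]
60 [326.85       255.98333333] [ 0.57379464 -0.1846939   0.11337146]
knob top 0.11179628344038278
before 0.11184299472594278
 t86.4 tcp [ 0.5    -0.19    0.2499] rot [-3.141  0.     1.571] F [ 0.7 -0.1 -0.1] M [ 0.01  0.04 -0.02] op1.002
```

View pics/r4.png

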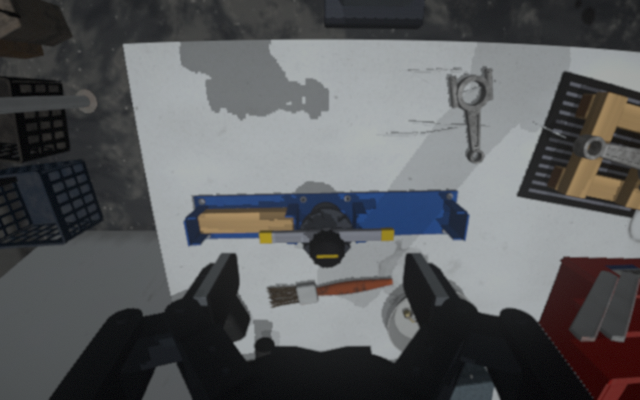

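View pics/top9.png

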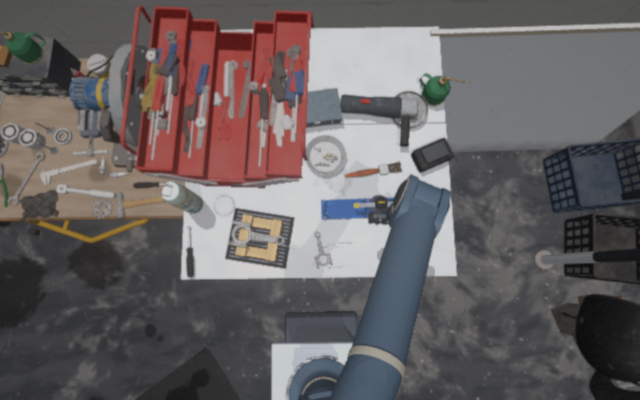

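The bar is back along the rack, with yellow ends at (387,234) and (265,237) in r4 and the same heights as at the start. The bystanders in top9 sit where they were. To be sure the knob is fully home, I'll press its top lightly with closed fingers, recheck everything, then hand in.

Run:
```python
from h import *
K=np.array([.5737,-.1845])
robot.grip(0.0,30); robot.goto([*K,.20],DOWN(RY)); robot.move_straight([*K,.14],.1)
print(robot.move_straight([*K,.115],.02,contact_N=12)); st("press"); robot.move_straight([*K,.22],.1)
robot.goto([.50,-.19,.25],DOWN(np.pi/2)); robot.sleep(.3)
f=snap("wrist","r5"); h=hsv(f);W=world(f)
for a,c,_ in blobs((h[...,0]>20)&(h[...,0]<33)&(h[...,1]>170)&(W[...,2]>.05)&(abs(W[...,0]-.57)<.12)&(abs(W[...,1]+.18)<.12),20): print(a,c,W[int(c[1]),int(c[0])])
robot.goto([*(MC+[.02,-.03]),.25],DOWN(np.pi/2)); robot.sleep(.3)
f=snap("wrist","d2"); W=world(f)
m=(W[...,2]>.0435)&(W[...,2]<.09)&(np.hypot(*(W[...,:2]-MC).transpose(2,0,1))<.13)
P=W[max(blobs(m),key=lambda b:b[0])[2]]; print(cv2.minAreaRect(np.float32(P[:,:2]*1000)),np.percentile(P[:,2],[5,50,95]))
# bystanders: change between first and last top pictures
a,b=load("top0"),load("top9"); d=cv2.absdiff(a["image"],b["image"]).max(2)
for n,(u,v),r in (("can",(180,197),18),("dish",(326,155),22),("brush",(372,171),18),("drv",(190,253),20)): print(n,(d[v-r:v+r,u-r:u+r]>40).sum())
st()
```

```text
True
press t90.0 tcp [ 0.5738 -0.1845  0.124 ] rot [-3.141  0.     0.02 ] F [-2.6  0.1  6.1] M [0.24 0.35 0.02] op0.002
103 [387.04854369 234.51456311] [ 0.57127341 -0.1117809   0.06972533]
102 [265.05882353 236.60784314] [ 0.57444443 -0.25652049  0.06850956]
((481.9259948730469, 201.12686157226562), (171.68585205078125, 80.52501678466797), 80.82239532470703) [0.0490485  0.05499047 0.05980897]
can 0
dish 0
brush 0
drv 0
 t94.4 tcp [0.5004 0.168  0.2501] rot [ 3.141 -0.     1.57 ] F [ 0.1  0.5 -0.6] M [ 0.02  0.03 -0.  ] op0.002
```

```bash
python3 -c "
from plant import robot
robot.close_job()"
```

```text
the job is handed in; nothing more can be done
```

I finished the job and handed it in at about 94 s of robot time.

- **Rack opened:** I pulled the knob out, turned it to the 75° stop and pushed it home. Images showed the bar at about 75.5°.
- **Crib:** There were five slats, three in the +y pile, two in the -y pile and none loose. I built two crosswise layers with four of them and left the odd one in the -y bay. Each slat measured within about 1 mm of its target, and the top pair's upper faces stood at about 39 mm.
- **Connecting rod:** It had been knocked about 4 cm aside, so I found it again before grasping it. It now lies flat across the top pair; its height profile matches the one on the bench, about 39.7 mm higher.
- **Rack locked:** The bar is back over the piles at its starting height. A light press on the knob (12 N contact limit) met its top at 113 mm, the locked height.
- **Bystanders:** The can, dish, brush and screwdriver showed no change between the first and last top pictures. The last one was taken just before that final press.

Two checks were slightly off:
- **Rod position:** The rod measured 172 mm end to end, but my code used ends at -86 and +79 mm. I therefore gripped it about 3.5 mm off its mid point. It sits about 3 mm from the crib centre instead of the 7 mm I intended, and its small end bears on its slat by about 8 mm.
- **Height measurement:** Triangulating the bar gave 66.5 mm against 69.5 mm from the range image; I used the range value, which matched the stated size.

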